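Clamp a can lid in the bench gauge to the first slip of its clutch cap

TASK

Push the red tab so that the carriage of the lid gauge runs fully home to its stop, with the can lid lying in its nest under the screw. Then turn the orange wing cap clockwise, regripping as needed, until its drag clutch slips for the first time (the white mark on the cap leaves the one on the steel collar), and stop there, at most some 25 degrees into the slip; let go, leaving the lid clamped. Do not disturb the can, the spare lid and the marker that lie around.

Things in the scene. Friction and masses are not known exactly. Their poses are not given: they have to be found in the camera images.
- gauge: Bench lid gauge, fixed to the table: grey base plate 260 x 110 mm, blue column at its far end with an overhanging arm whose top is 92 mm above the table. Origin on the table; x points from the front (red tab) to the column, z up. The vertical screw axis stands at x = +50 mm, y = 0 of this frame. The base spans x -110 to +150 mm, the column x 110 to 144 mm.
- carriage (a joint): Position (m) of the aluminium carriage along the gauge's +x: 0 is fully out, 0.060 is home against the stop, with the nest centre on the screw axis. It drags with 2 N (plus 8 N per m/s) and stays where it is left; the stop is rigid.
- tab_top (a point): Centre of the top of the red tab on the carriage, 54 mm above the table. The tab is upright, 12 mm thick along the gauge's x, 34 mm wide along y; its free height is 40 mm. It stands 95 mm in front of the nest centre, so it ends 95 mm in front of the screw axis.
- nest (a point): Centre of the nest floor on the carriage, 22 mm above the table; a white ring 4 mm high, 64 mm inner diameter, keeps the lid in place.
- can_lid: Loose dark can lid, 59 mm diameter, about 6 mm high where the screw foot meets it, lying in the nest (it rides along with the carriage). Origin at the centre of its underside.
- collar: Knurled steel collar on the arm, 54 mm diameter, 10 mm high. Origin on the screw axis at its underside, 93 mm above the table. It never rises. Clockwise from above it drives the 22 mm wide foot under the arm down 4 mm per rad against 0.19 N m thread friction; self-locking. The foot starts 3 to 9 mm above the lid (how far is not measured): 0.75 to 2.25 rad, one or two grips, until it meets the lid.
- wing (a point): Centre of the top of the orange wing, on the screw axis, 134 mm above the table; z up, x along the wing. The wing is a bar 40 mm long, 12 mm thick (grip across this), 26 mm high, on the cap's black disc (40 mm diameter, top 108 mm above the table). It sits on a torsion spring of 3 N m/rad in the cap, so it leads the disc by 0.12 rad under full torque. It never rises. Clear for 80 mm around.
- cap_mark (a point): Outer end of the white mark on the cap's disc, 20 mm from the screw axis. The cap drives the collar through a drag clutch: as one until the torque reaches 0.36 N m, then the cap slips smoothly at that torque; the slip remains after release. With the foot on the lid the torque rises to this within about 0.3 rad. Reads 0.28 to 0.36 N m in slip, under 0.2 before the lid is met, also when paused.
- collar_mark (a point): Inner end of the white mark on the collar, 20 mm from the screw axis. It coincides with cap_mark at the start; after a slip of 0.1 rad they are 2 mm apart, after 0.6 rad 12 mm.
- drink_can: Full orange drink can, 57 mm diameter, 156 mm tall, standing beside the gauge; bystander. Origin at the centre of its underside.
- spare_lid: Another can lid, 59 mm diameter, 7 mm high, lying on the table; bystander. Origin at the centre of its underside.
- silver_marker: Silver felt marker, 138 mm long, 16 mm thick, lying on the table; bystander. Origin at the centre of its underside.

How it is judged:
By the outcome, as a careful person would: the job done as asked, in the order asked, and still so for the second after the job is handed in, with the robot touching nothing.
It also fails if it takes over 69 s, if anything falls off the work surface, if the arm or the gripper's body presses on something with over 40 N, if the wrist force passes 120 N, or if a joint passes its speed limit or range.

ROBOT

A 6-joint arm with a two-finger parallel gripper is mounted at the origin on a cart in front of the work surface, level with it; the furniture and walls round the work are solid. World frame = base frame: x ahead of the robot, y to its left, z up, the work surface at z = 0. Lengths are in m, angles in rad, forces in N, time in s.
With the tool pointing down it reaches from about 0.275 to 0.725 m from the base axis. Payload 15.9 kg.
Tool frame: the origin (TCP) lies between the finger pads; the fingertips stand ahead of it and the grasp point (between the pads) lies 6 mm ahead of it (ctrl.tips_ahead is the z of the fingertips in the tool frame, in m); z points along the fingers, y is the line along which they close (so a half turn about z gives the same grasp; the last joint's range is limited). The gripper opens to 85 mm and grips with 20 to 120 N. Pads are 22 mm wide; open, the fingers measure 114 mm over their backs; the gripper's body (76 mm by 85 mm) begins 54 mm behind the grasp point. The pads swing forward as they close: fully open they stand 13 mm farther back than shut.
Start: joints at [-1.133, 0.213, -0.034, 1.323, 0, 1.571], TCP at [0.212, -0.453, 0.256] pointing down, gripper open.
Joint ranges: [-2.98, 2.98], [-0.74, 1.72], [-1.14, 1.35], [-2.1, 2.04], [-1.57, 1.44], [-3.14, 3.14]. Speed limits (rad/s): [1.89, 1.89, 2.39, 2.57, 3.14, 3.14].

INTERFACE

Orientations are given as [roll, pitch, yaw] about the fixed x, y, z axes, in that order (R = Rz(yaw) Ry(pitch) Rx(roll)).
In Python, from cell import ctrl gives the robot as it stands.
- The arm moves only by the shell command python3 drive.py 'ROWS' [OPENING]. ROWS is a JSON list of rows, 1 to 8 of them, each of 6 numbers: dx, dy, dz in m, then a rotation vector rx, ry, rz in rad; each row is the pose to reach, as a shift and turn from the pose commanded when the command began, along the tool's axes at that moment; what a row does not reach only later rows make up. A row lasts 1/10 s, in which the tool goes at most 0.05 m and 0.15 rad, less where a joint would pass 70% of its speed; a pose out of reach is approached as far as the arm can. OPENING is the opening from 0.0 (shut) to 1.0 (fully open), set as the command begins (- or left out keeps the last). The fingers move at their own pace and stop on an object; the grip force is fixed at half the most. Time passes only in rows, so rows that do not move let the fingers close. It prints the time, the measured TCP pose, the force, the opening and the grip force at its end.
- ctrl.sense(): the state, without advancing time (a new reading comes with each control period).
- ctrl.snapshot(name): name is "scene" or "top" or "wrist"; returns the picture (400x640x3 uint8, red, green, blue); there is no depth.
- ctrl.get_calibration(name): a dict with "mtx" (3x3 intrinsics, pixels), "k1" (the pictures are not rectified: a ray, as slopes to the right and down, at radius r is drawn at 1 + k1 r^2 times it, then the intrinsics apply), "origin" and "attitude" of the camera in the world; the wrist camera has in their place "T_tool_cam" (4x4, takes a point from camera to tool coordinates, whose origin is the TCP and whose axes are the flange's). Camera axes: x right, y down, z forward; pixel columns grow to the right and rows downward; lengths in m; the calibration is good to about 2 mm. A picture is of the moment at which its call begins: read the wrist's pose just before it. get_calibration takes no time and is no camera call.
- ctrl.job_done(): hands the job in; it is judged then, once.
The state is a dict: "t": time; "joints": joint angles; "joint_velocities": joint speeds; "effort": joint torques, N m; "eef_pos": TCP position; "orientation": TCP orientation; "ft_force": force on the tool from outside, world axes, zero at the start; "ft_torque": the same for the moment, N m; "width": opening from 0.0 (shut) to 1.0 (fully open); "grasp_force": force on a finger pad.
Only numpy, scipy, OpenCV 4.12 (cv2) and the standard library are available. Lean on these libraries where they do the work, as an engineer would, in place of code of your own. Each camera call takes 0.05 s, during which the arm holds its last target. There are 200 camera calls.

## Working session

There is one attempt and no reset: what is moved stays moved. The work goes in short steps, Python scripts to look and compute and a shell command to move; the robot and the scene stay as the last step left them, time stands still between calls to the robot, and variables do not carry over. Pictures are saved under pics/ and viewed, at most 10 in all, crops included, and the job is handed in when it is done.

```bash
ls; mkdir -p pics
python3 - <<'E'
from cell import ctrl
import cv2,numpy as np
s=ctrl.sense();print(s, ctrl.tips_ahead)
for n in("scene","top","wrist"):
    print(n,ctrl.get_calibration(n))
a=ctrl.snapshot("scene");b=ctrl.snapshot("top")
cv2.imwrite("pics/scene0.png",a[:,:,::-1]);cv2.imwrite("pics/top0.png",b[:,:,::-1])
E
```

```text
cell.py
drive.py
pics
{'t': 0.0, 'joints': array([-1.13299195e+00,  2.13381627e-01, -3.50402614e-02,  1.32349505e+00,
       -3.41987585e-05,  1.57080178e+00]), 'joint_velocities': array([-1.95948980e-04, -6.13122259e-04, -2.35543520e-05, -7.96546971e-04,
       -3.80262932e-04,  2.42410471e-03]), 'effort': array([-9.13084641e-04, -6.86162925e+01,  4.87122095e+01,  1.75041589e-02,
       -1.37377360e-04,  7.51563505e-07]), 'eef_pos': array([ 0.21183877, -0.45257268,  0.25581089]), 'orientation': array([-3.14047204e+00,  3.42048529e-05,  4.37798955e-01]), 'ft_force': array([ 0.91419578, -0.72879408,  0.70826205]), 'ft_torque': array([-0.00405421, -0.01359339,  0.02233185]), 'grasp_force': 0.0, 'width': 0.9939431377742632} 0.025
scene {'mtx': array([[409.19919105,   0.        , 319.82743574],
       [  0.        , 409.19919105, 192.56611349],
       [  0.        ,   0.        ,   1.        ]]), 'k1': -0.07300497780386107, 'origin': array([-0.16374394,  0.40888976,  0.69229098]), 'attitude': array([-2.19670956,  0.02129983, -2.07164291])}
top {'mtx': array([[483.90313481,   0.        , 326.2550162 ],
       [  0.        , 483.90313481, 204.2844969 ],
       [  0.        ,   0.        ,   1.        ]]), 'k1': 0.017941129033280413, 'origin': array([0.45994816, 0.04788715, 1.05938823]), 'attitude': array([-3.03759193, -0.03492116, -1.56980337])}
wrist {'mtx': array([[282.5379669 ,   0.        , 315.44151401],
       [  0.        , 282.5379669 , 199.04228893],
       [  0.        ,   0.        ,   1.        ]]), 'k1': 0.009805568776618284, 'T_tool_cam': array([[-6.30643235e-04, -9.61433017e-01, -2.75038465e-01,
         7.06580134e-02],
       [ 9.99999773e-01, -5.40709722e-04, -4.02805159e-04,
         3.72733630e-04],
       [ 2.38554207e-04, -2.75038656e-01,  9.61433139e-01,
        -1.18707860e-01],
       [ 0.00000000e+00,  0.00000000e+00,  0.00000000e+00,
         1.00000000e+00]])}
```

View pics/scene0.png

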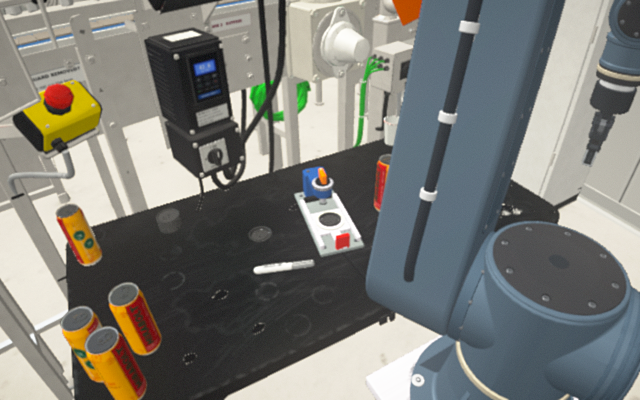

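View pics/top0.png

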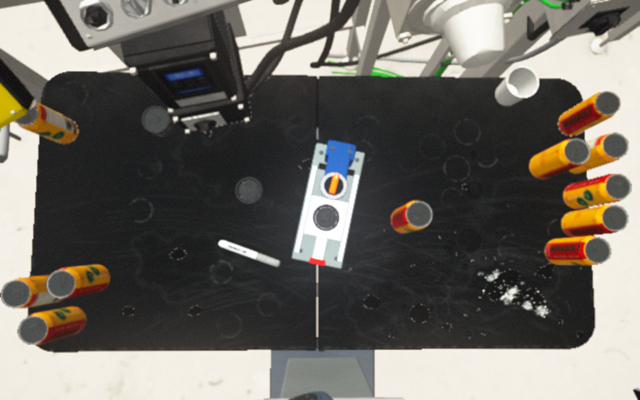

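The scene view shows the gauge at about (325,215), with the tab at (342,240) and the wing at (322,176). In the top view the tab is near (317,262), the wing near (334,185), the can at (410,216), the lid at (248,190) and the marker at (248,252). I'll enlarge both.

Run:
```python
import cv2,numpy as np
b=cv2.imread("pics/top0.png")[130:280,280:380];a=cv2.imread("pics/scene0.png")[155:265,285:375]
b=cv2.resize(b,None,fx=4,fy=4,interpolation=cv2.INTER_CUBIC);a=cv2.resize(a,None,fx=4.4,fy=5,interpolation=cv2.INTER_CUBIC)
c=np.zeros((600,800,3),np.uint8);c[:,:400]=b;c[:550,402:798]=a;cv2.imwrite("pics/c0.png",c)
```

```text
(no output)
```

View pics/c0.png

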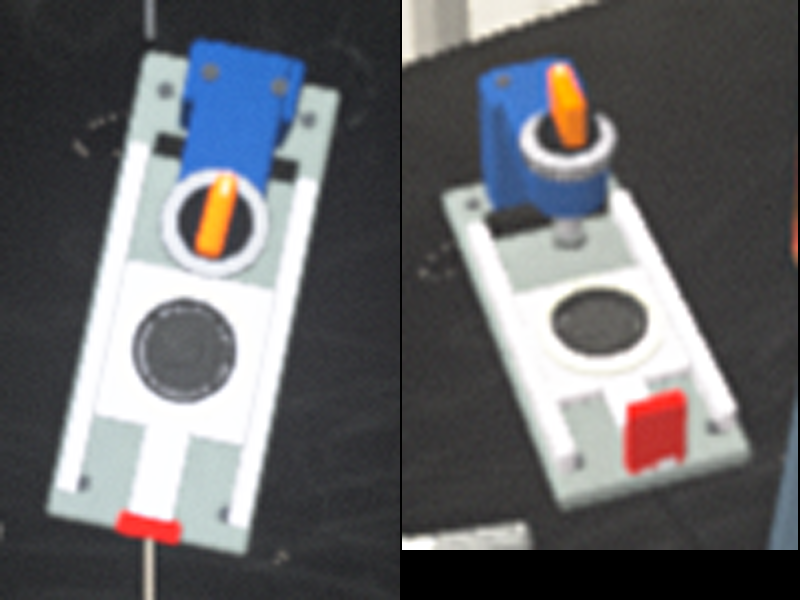

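The crop shows the tab top at (149,525) in the top crop and (655,396) in the scene crop. The collar centre is at (215,222) / (568,143), the wing top runs from (230,178) to (208,252), and the base corners are (145,52), (340,90), (247,552) and (48,513). The carriage is fully out with the lid in its nest.

```bash
cat > h.py <<'E'
from cell import ctrl
import numpy as np
from scipy.spatial.transform import Rotation as Ro
def ray(n,px,pose=None):
    c=ctrl.get_calibration(n);K=c["mtx"];d=np.array([(px[0]-K[0,2])/K[0,0],(px[1]-K[1,2])/K[1,1]])
    u=d.copy()
    for _ in range(20): u=d/(1+c["k1"]*(u@u))
    v=np.array([*u,1.])
    if n=="wrist":
        R=Ro.from_euler("xyz",pose[1]).as_matrix();T=c["T_tool_cam"]
        return pose[0]+R@T[:3,3],R@T[:3,:3]@v
    return c["origin"],Ro.from_euler("xyz",c["attitude"]).as_matrix()@v
def atz(r,z): o,d=r; return o+d*(z-o[2])/d[2]
def tri(rs):
    A=0;b=0
    for o,d in rs:
        d=d/np.linalg.norm(d);P=np.eye(3)-np.outer(d,d);A=A+P;b=b+P@o
    x=np.linalg.solve(A,b);return x,[np.linalg.norm(np.cross(x-o,d/np.linalg.norm(d))) for o,d in rs]
E
python3 - <<'E'
from h import *
np.set_printoptions(precision=4,suppress=True)
T=lambda x,y:ray("top",(x/4+280-.375,y/4+130-.375));S=lambda x,y:ray("scene",((x-402)/4.4+285-.4,y/5+155-.4))
for n,t,s in(("tab",(149,525),(655,396)),("collar",(215,222),(568,143)),("wing",(219,214),(566,85)),("nest",(185,350),(600,322))): print(n,*tri([T(*t),S(*s)]))
print("tab z",atz(T(149,525),.054),"collar",atz(T(215,222),.103),"nest",atz(T(185,350),.026))
a,b=atz(T(228,183),.134),atz(T(210,248),.134);print("wing",a,b,np.arctan2(*(a-b)[1::-1]))
c=[atz(T(*p),.01) for p in((145,52),(340,90),(247,552),(48,513))]
for i,j in((3,0),(2,1),(1,0),(2,3)): d=c[i]-c[j];d=c[j]-c[i];print(np.linalg.norm(d),np.arctan2(d[1],d[0]))
print("c",np.mean(c,0))
for n,p,z in(("can",(419,216),.156),("lid",(248,190),.007),("mk1",(220,242),.01),("mk2",(279,263),.01)): print(n,atz(ray("top",p),z))
E
```

```text
tab [0.4471 0.0315 0.0542] [np.float64(0.0007128773349559342), np.float64(0.0007128773349559617)]
collar [ 0.599  -0.0006  0.0962] [np.float64(0.0007645402688622707), np.float64(0.000764540268862255)]
wing [ 0.598  -0.0002  0.1323] [np.float64(0.00013266479527719783), np.float64(0.00013266479527719217)]
nest [0.54   0.0121 0.0245] [np.float64(0.0006313577362907946), np.float64(0.0006313577362907908)]
tab z [0.4475 0.0321 0.054 ] collar [0.5984 0.0004 0.103 ] nest [0.5402 0.0127 0.026 ]
wing [ 0.613  -0.0044  0.134 ] [0.5812 0.0043 0.134 ] -0.2681761940476437
0.25821054797434145 -0.20014143515715627
0.2587189095066439 -0.2027189120089036
0.10980522835296645 1.3836996341160441
0.10913296350536258 1.3791294092887716
c [0.5696 0.0063 0.01  ]
can [ 0.5329 -0.1585  0.156 ]
lid [0.6004 0.1821 0.007 ]
mk1 [0.4872 0.2394 0.01  ]
mk2 [0.4424 0.1127 0.01  ]
```

```bash
cat >> h.py <<'E'
def delta(p,yaw):
    s=ctrl.sense();R=Ro.from_euler("xyz",s["orientation"]);G=Ro.from_euler("xyz",[np.pi,0,yaw])
    print(np.round(R.inv().apply(np.array(p)-s["eef_pos"]),4),np.round((R.inv()*G).as_rotvec(),4))
E
python3 - <<'E'
from h import *
delta([.403,.041,.16],2.94)
E
```

```text
[ 0.3824 -0.3659  0.0962] [-5.0000e-04 -1.2000e-03 -2.5022e+00]
```

```bash
r='[0.382,-0.366,0.096,-0.0005,-0.0012,-2.502]'
python3 drive.py '[[0.382,-0.366,0.096,0,-0.001,-2.502],[0.382,-0.366,0.096,0,-0.001,-2.502],[0.382,-0.366,0.096,0,-0.001,-2.502],[0.382,-0.366,0.096,0,-0.001,-2.502],[0.382,-0.366,0.096,0,-0.001,-2.502],[0.382,-0.366,0.096,0,-0.001,-2.502],[0.382,-0.366,0.096,0,-0.001,-2.502],[0.382,-0.366,0.096,0,-0.001,-2.502]]' 0.0
python3 -c "
from h import *
delta([.403,.041,.16],2.94)"
```

```text
t: 0.9
eef_pos: [0.3533, -0.086, 0.185]
orientation: [3.142, 0.0, 1.637]
ft_force: [1.9, -0.2, -0.2]
width: 0.0
grasp_force: 0.0
[0.1235 0.058  0.0249] [-3.0000e-04  4.0000e-04 -1.3034e+00]
```

```bash
python3 drive.py '[[0.123,0.058,0.025,0,0,-1.303],[0.123,0.058,0.025,0,0,-1.303],[0.123,0.058,0.025,0,0,-1.303],[0.123,0.058,0.025,0,0,-1.303],[0.123,0.058,0.025,0,0,-1.303],[0.123,0.058,0.025,0,0,-1.303],[0.123,0.058,0.025,0,0,-1.303],[0.123,0.058,0.025,0,0,-1.303]]'
python3 -c "
from h import *
delta([.403,.041,.16],2.94)
delta([.403,.041,.055],2.94)"
```

```text
t: 1.7
eef_pos: [0.4035, 0.0383, 0.16]
orientation: [-3.141, -0.001, 2.837]
ft_force: [-1.0, -0.6, 0.0]
width: 0.0
grasp_force: 0.0
[0.0013 0.0024 0.    ] [-0.0006 -0.0006 -0.1029]
[0.0012 0.0024 0.105 ] [-0.0006 -0.0006 -0.1029]
```

```bash
python3 drive.py '[[0.001,0.002,0.04,0,0,-0.103],[0.001,0.002,0.08,0,0,-0.103],[0.001,0.002,0.105,0,0,-0.103],[0.001,0.002,0.105,0,0,-0.103]]'
python3 drive.py '[[-0.01,0,0,0,0,0],[-0.02,0,0,0,0,0],[-0.03,0,0,0,0,0],[-0.04,0,0,0,0,0],[-0.05,0,0,0,0,0],[-0.06,0,0,0,0,0]]'
```

```text
t: 2.1
eef_pos: [0.4009, 0.0402, 0.0527]
orientation: [-3.139, -0.005, 2.934]
ft_force: [0.3, -0.1, 0.3]
width: -0.003
grasp_force: 0.0
t: 2.7
eef_pos: [0.4631, 0.0279, 0.0554]
orientation: [-3.141, 0.0, 2.934]
ft_force: [-3.1, 1.8, 1.6]
width: 0.003
grasp_force: 1.4
```

```bash
python3 drive.py '[[-0.006,0,0,0,0,0],[-0.012,0,0,0,0,0],[-0.017,0,0,0,0,0],[-0.019,0,0,0,0,0],[-0.021,0,0,0,0,0],[-0.023,0,0,0,0,0]]'
python3 drive.py '[[-0.0015,0,0,0,0,0],[-0.003,0,0,0,0,0]]'
```

```text
t: 3.3
eef_pos: [0.4845, 0.0233, 0.0552]
orientation: [-3.141, -0.0, 2.934]
ft_force: [-1.8, 0.0, -0.0]
width: 0.002
grasp_force: 1.1
t: 3.5
eef_pos: [0.4864, 0.0229, 0.055]
orientation: [-3.141, -0.002, 2.934]
ft_force: [-17.6, 4.5, 14.3]
width: -0.004
grasp_force: 9.0
```

```bash
python3 drive.py '[[-0.001,0,0,0,0,0],[-0.002,0,0,0,0,0]]'
```

```text
t: 3.7
eef_pos: [0.4866, 0.0229, 0.0549]
orientation: [-3.141, -0.006, 2.934]
ft_force: [-28.5, 7.1, 24.6]
width: 0.002
grasp_force: 14.7
```

```bash
python3 drive.py '[[0.02,0,0,0,0,0],[0.03,0,-0.04,0,0,0],[0.03,0,-0.085,0,0,0],[0.03,0,-0.13,0,0,0],[-0.005,0,-0.165,0,0,0],[-0.05,0,-0.165,0,0,0],[-0.095,0,-0.165,0,0,0],[-0.095,0,-0.165,0,0,0]]' 0.6
python3 - <<'E'
from h import *
import cv2
s=ctrl.sense();print(s["t"],s["eef_pos"],s["orientation"])
a=ctrl.snapshot("wrist");b=ctrl.snapshot("top")
cv2.imwrite("pics/w1.png",a[:,:,::-1]);cv2.imwrite("pics/t1.png",b[:,:,::-1])
w=a[:,:,::-1]
c=np.zeros((600,800,3),np.uint8);c[:250,:400]=cv2.resize(w,(400,250));c[250:600,:400]=cv2.resize(b[130:280,270:390,::-1],(400,350))
c[:600,400:]=cv2.resize(w[100:400,220:420],(400,600),interpolation=cv2.INTER_CUBIC);cv2.imwrite("pics/c1.png",c)
E
```

```text
t: 4.5
eef_pos: [0.5864, 0.0017, 0.2185]
orientation: [-3.141, 0.0, 2.933]
ft_force: [-0.8, -0.1, -1.5]
width: 0.6
grasp_force: 0.0
4.5 [0.58642327 0.00165683 0.2185015 ] [-3.14071180e+00  1.24071314e-07  2.93268494e+00]
```

View pics/c1.png

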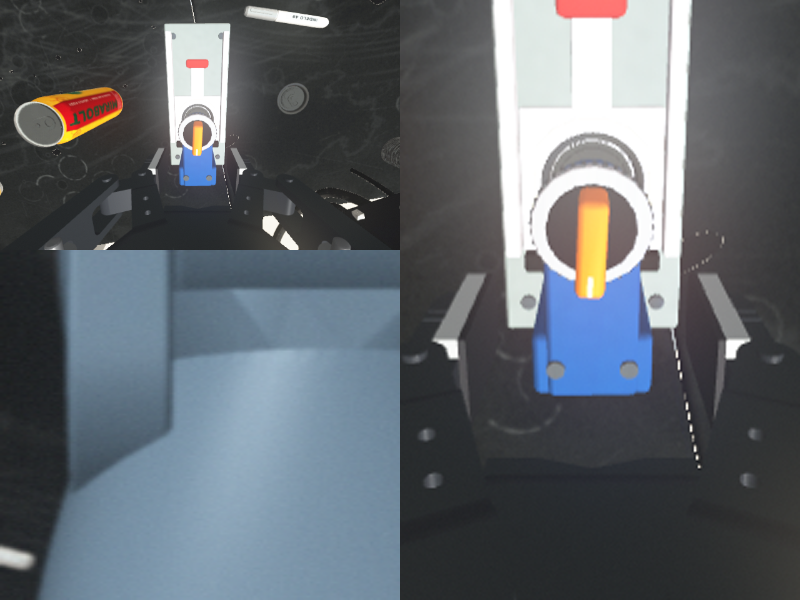

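The wrist view shows the carriage home, with the nest partly under the collar. The wing top spans about (593,190) to (590,296) in the right crop (2x, offset 220,100), and the collar centre is near (593,225). The arm hides the gauge in the top view.

Run:
```python
from h import *
np.set_printoptions(precision=4,suppress=True)
P=([0.58642327,0.00165683,0.2185015],[-3.14071,0,2.932685])
W=lambda x,y,z:atz(ray("wrist",((x-400)/2+220-.25,y/2+100-.25),P),z)
a,b=W(594,190,.134),W(591,297,.134);print(a,b,(a+b)/2,np.linalg.norm(a-b),np.arctan2(*(b-a)[1::-1]))
print("collar",W(593,225,.103),"tab",W(592,12,.054))
ax=np.array([.5988,.0005]);t=W(592,12,.054)[:2];print("tab-axis",np.linalg.norm(t-ax))
delta([.599,.0005,.138],2.90)
```

```text
[0.5729 0.0057 0.134 ] [ 0.6153 -0.0045  0.134 ] [0.5941 0.0006 0.134 ] 0.04362583622458857 -0.23533703973583062
collar [0.5965 0.0004 0.103 ] tab [0.5081 0.0187 0.054 ]
tab-axis 0.09255877347383829
[-0.0163  0.0014  0.0814] [-0.0008 -0.0011  0.0332]
```

```bash
python3 drive.py '[[-0.0155,0.0014,0.03,0,-0.001,0.027],[-0.0155,0.0014,0.06,0,-0.001,0.027],[-0.0155,0.0014,0.08,0,-0.001,0.027],[-0.0155,0.0014,0.08,0,-0.001,0.027]]'
python3 drive.py '[[0,0,0,0,0,0],[0,0,0,0,0,0],[0,0,0,0,0,0],[0,0,0,0,0,0],[0,0,0,0,0,0],[0,0,0,0,0,0]]' 0.0
python3 -c "
from h import *
s=ctrl.sense();print(s['ft_torque'],s['joints'])"
```

```text
t: 5.0
eef_pos: [0.5955, 0.0011, 0.1382]
orientation: [-3.14, -0.003, 2.907]
ft_force: [-1.1, 0.5, -0.5]
width: 0.6
grasp_force: 0.0
t: 5.6
eef_pos: [0.5984, -0.0004, 0.1422]
orientation: [-3.139, 0.004, 2.906]
ft_force: [-5.0, -9.3, 12.1]
width: 0.122
grasp_force: 61.6
[-1.99160017  1.12393352 -0.07194572] [ 8.87747127e-04  4.54337461e-01  1.35900244e-02  1.12703351e+00
 -3.10975182e-03  2.36702255e-01]
```

```bash
cat > q.py <<'E'
from h import *
s=ctrl.sense();print('t',s['t'],'tau',s['ft_torque'].round(3),'yaw',round(s['orientation'][2],4),'j6',s['joints'][5].round(3))
E
python3 drive.py '[[0,-0.001,-0.003,0,0,0],[0,-0.001,-0.003,0,0,0]]'; python3 q.py
python3 drive.py '[[0,-0.001,0,0,0,0.08],[0,-0.001,0,0,0,0.16],[0,-0.001,0,0,0,0.24],[0,-0.001,0,0,0,0.32],[0,-0.001,0,0,0,0.4],[0,-0.001,0,0,0,0.48],[0,-0.001,0,0,0,0.48]]'; python3 q.py
```

```text
t: 5.8
eef_pos: [0.5979, -0.0008, 0.1429]
orientation: [-3.14, 0.001, 2.906]
ft_force: [6.0, -6.2, -16.3]
width: 0.121
grasp_force: 61.5
t 5.8 tau [-1.161 -1.315 -0.068] yaw 2.9062 j6 0.235
t: 6.5
eef_pos: [0.5975, -0.0018, 0.1429]
orientation: [-3.14, 0.002, 2.423]
ft_force: [4.8, -6.1, -17.8]
width: 0.122
grasp_force: 61.5
t 6.5 tau [-1.231 -1.15   0.114] yaw 2.4233 j6 0.716
```

```bash
python3 drive.py '[[0,0,0.0015,0,0,0.08],[0,0,0.0015,0,0,0.16],[0,0,0.0015,0,0,0.16]]'; python3 q.py
python3 drive.py '[[0,0,0,0,0,0.05],[0,0,0,0,0,0.1],[0,0,0,0,0,0.1]]'; python3 q.py
```

```text
t: 6.8
eef_pos: [0.5974, -0.0019, 0.1426]
orientation: [-3.141, 0.003, 2.263]
ft_force: [-2.8, -6.3, -0.6]
width: 0.119
grasp_force: 63.9
t 6.8 tau [-1.507  0.513  0.149] yaw 2.2632 j6 0.876
t: 7.1
eef_pos: [0.5973, -0.0021, 0.1426]
orientation: [-3.141, 0.003, 2.164]
ft_force: [-3.7, -8.2, 1.4]
width: 0.122
grasp_force: 64.0
t 7.1 tau [-1.644  0.758  0.183] yaw 2.1643 j6 0.975
```

```bash
python3 drive.py '[[0,0,0,0,0,0.05],[0,0,0,0,0,0.1],[0,0,0,0,0,0.1]]'|grep force; python3 q.py
python3 drive.py '[[0,0,0,0,0,0.05],[0,0,0,0,0,0.1],[0,0,0,0,0,0.1]]'|grep force; python3 q.py
```

```text
ft_force: [-5.2, -9.2, 1.1]
grasp_force: 64.1
t 7.4 tau [-1.901  1.037  0.193] yaw 2.0643 j6 1.075
ft_force: [-5.4, -8.4, 2.0]
grasp_force: 64.2
t 7.7 tau [-1.958  1.296  0.124] yaw 1.9642 j6 1.175
```

```bash
python3 drive.py '[[-0.0006,-0.0008,0,0,0,0.05],[-0.0006,-0.0008,0,0,0,0.1],[-0.0006,-0.0008,0,0,0,0.1]]'|grep force; python3 q.py
python3 drive.py '[[0,0,0,0,0,0.05],[0,0,0,0,0,0.1],[0,0,0,0,0,0.1]]'|grep force; python3 q.py
```

```text
ft_force: [-4.3, -4.0, 1.7]
grasp_force: 64.1
t 8.0 tau [-1.046  0.939  0.16 ] yaw 1.8645 j6 1.274
ft_force: [-5.5, -5.2, 2.6]
grasp_force: 64.2
t 8.3 tau [-1.074  1.257  0.199] yaw 1.7645 j6 1.374
```

```bash
python3 drive.py '[[0,0,0,0,0,0.05],[0,0,0,0,0,0.1],[0,0,0,0,0,0.1]]'|grep force; python3 q.py
```

```text
ft_force: [-7.4, -4.9, 2.9]
grasp_force: 64.3
t 8.6 tau [-1.17   1.502  0.186] yaw 1.6646 j6 1.474
```

```bash
python3 drive.py '[[-0.0003,-0.0008,0,0,0,0.05],[-0.0003,-0.0008,0,0,0,0.1],[-0.0003,-0.0008,0,0,0,0.1]]'|grep force; python3 q.py
python3 drive.py '[[0,0,0,0,0,0.05],[0,0,0,0,0,0.1],[0,0,0,0,0,0.1]]'|grep force; python3 q.py
```

```text
ft_force: [-4.2, -3.9, 0.8]
grasp_force: 64.2
t 8.9 tau [-0.763  0.875  0.195] yaw 1.5651 j6 1.573
ft_force: [-5.1, -3.1, 3.3]
grasp_force: 64.3
t 9.2 tau [-0.765  1.247  0.154] yaw 1.4652 j6 1.673
```

```bash
python3 drive.py '[[0,0,0,0,0,0.05],[0,0,0,0,0,0.1],[0,0,0,0,0,0.1]]'|grep force; python3 q.py
```

```text
ft_force: [-7.2, -3.7, 4.2]
grasp_force: 64.4
t 9.5 tau [-0.685  1.532  0.216] yaw 1.3652 j6 1.773
```

```bash
python3 drive.py '[[-0.0005,-0.0008,0,0,0,0.05],[-0.0005,-0.0008,0,0,0,0.1],[-0.0005,-0.0008,0,0,0,0.1]]'|grep force; python3 q.py
```

```text
ft_force: [-3.5, -2.4, 3.8]
grasp_force: 64.4
t 9.8 tau [-0.283  0.937  0.157] yaw 1.2662 j6 1.871
```

```bash
python3 drive.py '[[0,0,0,0,0,0.05],[0,0,0,0,0,0.1],[0,0,0,0,0,0.1]]'|grep force; python3 q.py
```

```text
ft_force: [-4.8, -1.4, 5.3]
grasp_force: 64.7
t 10.1 tau [-0.217  1.283  0.183] yaw 1.167 j6 1.971
```

```bash
python3 drive.py '[[0,0,0,0,0,0.05],[0,0,0,0,0,0.1],[0,0,0,0,0,0.1]]'|grep force; python3 q.py
```

```text
ft_force: [-7.4, -0.7, 6.9]
grasp_force: 64.8
t 10.4 tau [-0.023  1.528  0.278] yaw 1.067 j6 2.071
```

```bash
python3 drive.py '[[0,0,0,0,0,0.05],[0,0,0,0,0,0.05]]'|grep force; python3 q.py
python3 drive.py '[[0,0,0,0,0,0.0]]'|grep xx; python3 q.py
python3 drive.py '[[0,0,0,0,0,0.0]]'|grep xx; python3 q.py
```

```text
ft_force: [-7.2, -0.8, 6.6]
grasp_force: 64.9
t 10.6 tau [-0.031  1.709  0.088] yaw 1.0172 j6 2.12
t 10.7 tau [0.036 1.589 0.172] yaw 1.0188 j6 2.119
t 10.8 tau [-0.004  1.699  0.144] yaw 1.0189 j6 2.119
```

```bash
cat > q.py <<'E'
from h import *
v=[]
for i in range(5):
    v.append(ctrl.sense()['ft_torque'][2]); w=ctrl.snapshot('wrist')
s=ctrl.sense();v.append(s['ft_torque'][2])
print('t',s['t'],'tau',np.mean(v).round(3),np.std(v).round(3),'F',s['ft_force'].round(1),'yaw',round(s['orientation'][2],4),'j6',s['joints'][5].round(3))
import cv2;cv2.imwrite("pics/wl.png",w[:,:,::-1])
E
python3 drive.py '[[0,-0.001,0,0,0,0.05],[0,-0.001,0,0,0,0.1],[0,-0.001,0,0,0,0.1]]'|grep xx; python3 q.py
```

```text
t 11.35 tau 0.149 0.031 F [-4.5 -2.2  7. ] yaw 0.9196 j6 2.219
```

View pics/wl.png

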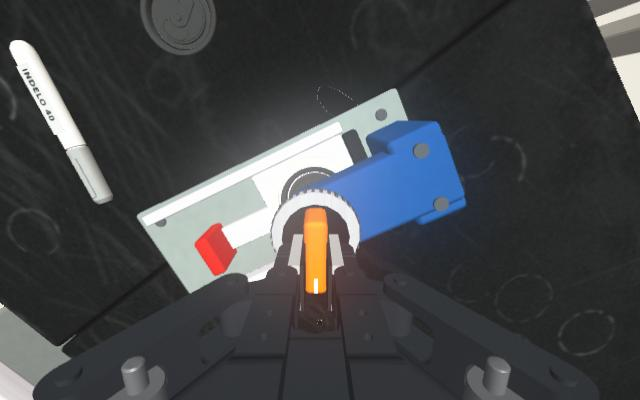

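The wing is firmly gripped at (316,250). The carriage is still home, and the marker and spare lid are untouched.

```bash
python3 drive.py '[[0,0,0,0,0,0.05],[0,0,0,0,0,0.1],[0,0,0,0,0,0.1]]'|grep xx; python3 q.py
```

```text
t 11.9 tau 0.152 0.029 F [-5.  -2.2  6.6] yaw 0.8197 j6 2.319
```

```bash
python3 drive.py '[[0,-0.0008,0.0005,0,0,0.05],[0,-0.0008,0.0005,0,0,0.1],[0,-0.0008,0.0005,0,0,0.1]]'|grep xx; python3 q.py
```

```text
t 12.45 tau 0.149 0.027 F [-5.  -3.9 11.6] yaw 0.7194 j6 2.42
```

```bash
python3 drive.py '[[0,0,0,0,0,0.05],[0,0,0,0,0,0.1],[0,0,0,0,0,0.1]]'|grep xx; python3 q.py
```

```text
t 13.0 tau 0.218 0.029 F [-6.4 -3.2 12.2] yaw 0.6196 j6 2.52
```

```bash
python3 drive.py '[[0,0,-0.0008,0,0,0.05],[0,0,-0.0008,0,0,0.05]]'|grep xx; python3 q.py
```

```text
t 13.45 tau 0.258 0.016 F [-4.1 -3.6  6.5] yaw 0.57 j6 2.569
```

```bash
python3 drive.py '[[0,0,0,0,0,0.05],[0,0,0,0,0,0.05]]'|grep xx; python3 q.py
```

```text
t 13.9 tau 0.324 0.018 F [-4.8 -2.7  7.3] yaw 0.5201 j6 2.619
```

```bash
python3 drive.py '[[0,0,0,0,0,0.05],[0,0,0,0,0,0.05]]'|grep xx; python3 q.py
```

```text
t 14.35 tau 0.327 0.026 F [-5.6 -2.2  7.1] yaw 0.4701 j6 2.669
```

```bash
python3 drive.py '[[0,0,0,0,0,0.05],[0,0,0,0,0,0.1],[0,0,0,0,0,0.1]]'|grep xx; python3 q.py
```

```text
t 14.9 tau 0.357 0.038 F [-6.3 -0.8  8.5] yaw 0.3702 j6 2.769
```

```bash
python3 drive.py '[[0,0,0,0,0,-0.05],[0,0,0,0,0,-0.1],[0,0,0,0,0,-0.1]]'|grep ft_f
python3 drive.py '[[0,0,0,0,0,0],[0,0,0,0,0,0],[0,0,0,0,0,0],[0,0,0,0,0,0]]' 0.6
python3 drive.py '[[0,0,-0.03,0,0,0],[0,0,-0.07,0,0,0],[0.04,0,-0.08,0,0,0],[0.04,0,-0.08,0,0,0]]'
python3 q.py
python3 - <<'E'
import cv2
from h import *
w=cv2.imread("pics/wl.png");cv2.imwrite("pics/wl2.png",cv2.resize(w[110:260,220:420],None,fx=4,fy=4,interpolation=cv2.INTER_CUBIC))
cv2.imwrite("pics/s2.png",ctrl.snapshot("scene")[:,:,::-1])
E
```

```text
ft_force: [-4.4, -1.9, 7.7]
t: 15.6
eef_pos: [0.5939, -0.0015, 0.142]
orientation: [3.141, -0.001, 0.467]
ft_force: [0.3, 0.0, 0.2]
width: 0.602
grasp_force: 0.0
t: 16.0
eef_pos: [0.6332, 0.018, 0.2238]
orientation: [3.139, -0.005, 0.468]
ft_force: [0.1, 0.0, -0.1]
width: 0.603
grasp_force: 0.0
t 16.25 tau 0.012 0.033 F [-1.  -0.3  0.6] yaw 0.4667 j6 2.701
```

View pics/wl2.png

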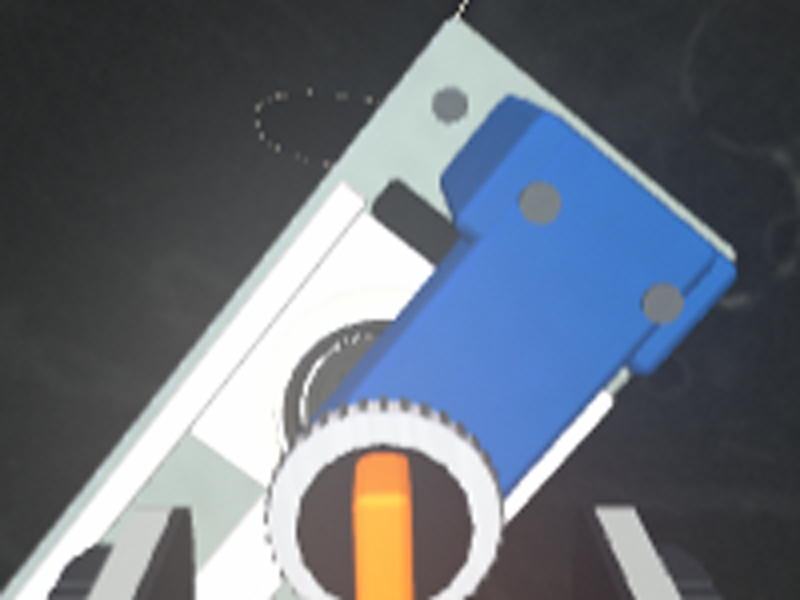

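```bash
python3 drive.py '[[-0.05,0,-0.01,0,0,0],[-0.1,0,-0.02,0,0,0],[-0.15,0,-0.03,0,0,0],[-0.15,0,-0.03,0,0,0]]'|grep eef
python3 q.py
python3 - <<'E'
import cv2
import numpy as np
w=cv2.imread("pics/wl.png");a=cv2.imread("pics/s2.png")[150:250,290:370]
c=np.zeros((600,800,3),np.uint8);c[:,:480]=cv2.resize(w[:200,235:395],(480,600),interpolation=cv2.INTER_CUBIC);c[:400,480:]=cv2.resize(a,(320,400),interpolation=cv2.INTER_CUBIC)
cv2.imwrite("pics/c3.png",c)
E
```

```text
eef_pos: [0.4913, -0.0528, 0.2535]
t 16.95 tau -0.015 0.042 F [ 0.4 -1.6 -0.4] yaw 0.4671 j6 2.573
```

View pics/c3.png

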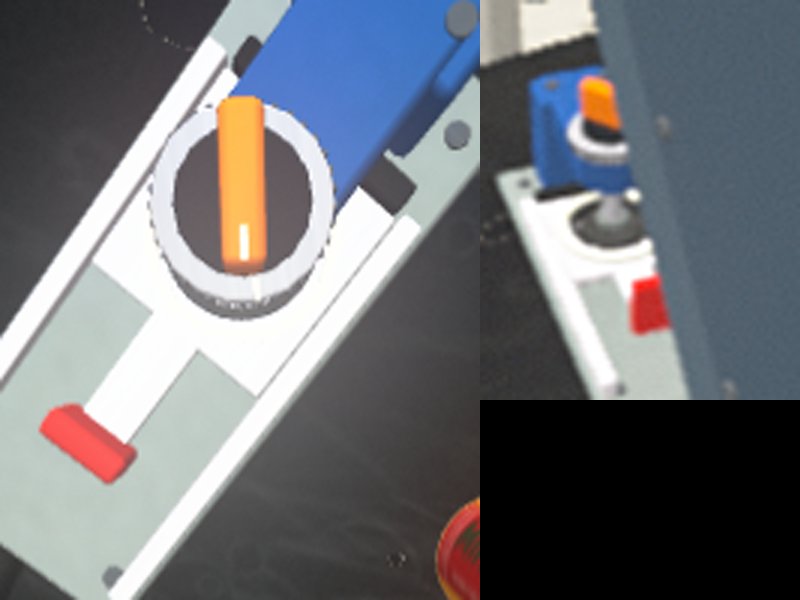

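The marks have separated: the collar mark is at (256,290), to the right of the wing/cap mark at (244,245). The foot is on the lid and the carriage is home. I'll enlarge it to measure the slip.

Run:
```python
import cv2
w=cv2.imread("pics/wl.png");cv2.imwrite("pics/c4.png",cv2.resize(w[30:110,280:350],None,fx=7,fy=7,interpolation=cv2.INTER_CUBIC))
```

```text
(no output)
```

View pics/c4.png

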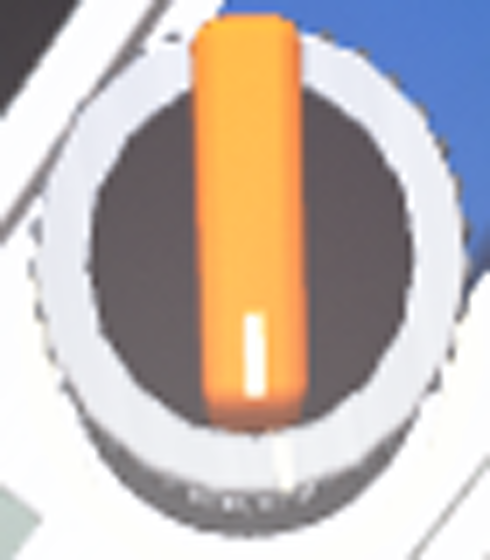

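The collar mark runs from (281,437) to (289,488) and the wing mark from (254,314) to (257,396), with the ring centre near (252,256). I'll project them to world positions.

Run:
```python
from h import *
s=ctrl.sense();P=(s["eef_pos"],s["orientation"])
W=lambda x,y,z:atz(ray("wrist",(x/7+280-.43,y/7+30-.43),P),z)[:2]
an=lambda v:np.arctan2(v[1],v[0])%(2*np.pi)
c=W(252,256,.103);k1,k2=W(281,437,.103),W(289,488,.103);w1,w2=W(254,314,.134),W(257,396,.134)
e1,e2=W(248,20,.134),W(255,398,.134)
print("c",c,"wingc",(e1+e2)/2,"collar",an(k1-c),an(k2-c),an(k2-k1),"wing",an(w2-w1),an(w2-c),an(e2-e1),np.linalg.norm(k1-c))
```

```text
c [5.98003547e-01 9.89968037e-05] wingc [ 5.97236885e-01 -2.07164860e-04] collar 3.781832239399803 3.7810276800403355 3.7782583846943734 wing 3.6482132403189564 3.6357362725583657 3.628538848136773 0.021264214052815495
```

```bash
python3 -c "
from cell import ctrl
print(ctrl.job_done())"
```

```text
the job is handed in; nothing more can be done
None
```

The carriage is home against its stop, the lid is clamped under the foot, and the clutch slipped once, by about 0.145 rad (8°), before I let go; the job is handed in at about 17 s with the gripper clear of everything.

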